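One click drier on the dehumidifier

TASK

With a fingertip on the dehumidifier's wide knurled dial, turn the dial one click clockwise (seen from above), so that it rests in the next detent with its white index line at the long middle mark. Then push the round start button on the same deck fully down and let it come back up. Do not grasp, lift or shift the dehumidifier or the things standing around it.

Things in the scene. Friction and masses are not known exactly. Their poses are not given: they have to be found in the camera images.
- dehumidifier: White box-shaped dehumidifier, 210 x 300 x 160 mm (its own x, y, z), 6.5 kg, loose on four rubber feet. Origin: centre of its underside, z up; its louvred front with a small clear tank window faces its own -x. The flat top deck, 160 mm up, carries the dial, centred 70 mm to -y of the middle, and the start button, 90 mm to +y and 20 mm to -x of the middle.
- dial (a joint): Angle of the dial about its upright axis (rad), growing clockwise seen from above. Detents at 0 (index at first short mark, where it starts), 0.6 (long middle mark), 1.2 (last short mark); stops at -0.2 and 1.4. A spring pulls it into the nearest detent from up to halfway (0.3 rad), with at most about 0.06 N m, and it stays there by itself.
- dial_top (a point): Centre of the dial's flat smooth top, on its axis, 19 mm above the deck (179 mm above the table); the frame turns with the dial, z up. The dial is a black rubber-coated disc 96 mm across (too wide to grip), 19 mm high, its rim knurled with 28 upright ribs about 2 mm proud. Friction with a fingertip is about 0.8 to 1.2; it does not give when pressed down.
- dial_index (a point): Outer end of the white index line drawn radially on the dial's top, 44 mm from the axis; turns with the dial. Three dark mark lines lie on the deck round the dial's front, starting 52 mm from its axis: short (8 mm), long (20 mm), short (8 mm), 0.6 rad apart; the long one points straight to the dehumidifier's front (its -x).
- start (a joint): Travel of the start button (m): 0 when up, 0.006 when fully down; it springs back, and full travel takes about 5 N.
- start_top (a point): Centre of the start button's round top face, 22 mm above the deck when up (30 mm across, plain steel, in a grey collar on the deck); it moves straight down when pressed.
- measure: Clear measuring cup standing loose on the deck near its +x edge between dial and button, 50 mm wide, 40 mm high; origin at the centre of its underside. Not to be disturbed.
- spray: Peach spray bottle with a white trigger head, 72 mm wide, 211 mm high, standing by the dehumidifier's +y side; origin at the centre of its underside. Not to be disturbed.
- dustpan: Black dustpan lying on the shelf, pan 200 x 220 mm, with a 130 mm handle at its -x end, 64 mm high; origin under the middle of the pan. Not to be disturbed.
- vase: Grey ceramic vase-shaped container, 124 mm wide, 200 mm high; origin at the centre of its underside. Not to be disturbed.
- jar: White ceramic jar with a steel lid, 90 mm wide, 120 mm high; origin at the centre of its underside. Not to be disturbed.
- brush: Small hand brush lying behind the dehumidifier (+x side); origin on its underside. Not to be disturbed.

How it is judged (in metres and radians):
On the way, in this order (a step that is already met when the one before it is completed fails the run):
1. the dial sits in the next detent, at the long mark (value of joint dial between 0.48 and 0.72 rad), for 0.3 s.
2. the start button is pushed fully down (value of joint start above 0.0048 m), for 0.05 s.
At the end, for the whole second after the job is handed in: The dial rests in its middle detent (0.6 rad, within 0.12), the start button is up again (under 1.5 mm down), and the dehumidifier stands within 20 mm of where it was, at rest (all of step 1 and velocity of joint dial between -0.05 and 0.05 rad/s and value of joint start below 0.0015 m and distance of dehumidifier from where it was at the start of the episode below 0.02 m and linear speed of dehumidifier below 0.02 m/s); the robot touches nothing.
It fails at once if the start button was pressed before the dial was set (value of joint start above 0.003 m and not (value of joint dial between 0.48 and 0.72 rad)).
It fails at once if the dehumidifier was lifted, tipped or shifted (distance of dehumidifier from where it was at the start of the episode above 0.025 m or height (world z) of dehumidifier above 0.008 m or angle between dehumidifier's own z axis and vertical above 0.08 rad).
It fails at once if a thing standing around was knocked, lifted or carried (distance of any of measure, spray, dustpan, vase, jar, brush from where it was at the start of the episode above 0.03 m or angle between any of measure, spray, dustpan, vase, jar's own z axis and vertical above 0.35 rad).
It also fails if it takes over 38 s, if anything falls off the work surface, if the arm or the gripper's body presses on something with over 40 N, if the wrist force passes 120 N, or if a joint passes its speed limit or range.

ROBOT

A 6-joint arm with a two-finger parallel gripper is mounted at the origin on the work surface. World frame = base frame: x ahead of the robot, y to its left, z up, the work surface at z = 0. Lengths are in mm, angles in rad, forces in N, time in s.
With the tool pointing down it reaches from about 350 to 875 mm from the base axis. Payload 4.2 kg.
Tool frame: the origin (TCP) lies midway between the tips of the shut fingers; the grasp point (between the pads) lies 19 mm behind it (arm.tcp_to_grasp is the distance from the TCP to the grasp point, in mm); z points along the fingers, y is the line along which they close (so a half turn about z gives the same grasp; the last joint's range is limited). The gripper opens to 85 mm and grips with 20 to 120 N. Pads are 22 mm wide; open, the fingers measure 114 mm over their backs; the gripper's body (76 mm by 85 mm) begins 54 mm behind the grasp point. The pads swing forward as they close: fully open they stand 13 mm farther back than shut.
Start: joints at [1.473, 0.385, 0.008, 0, -1.194, -0.259], TCP at [218.266, 585.627, 231.312] pointing down, gripper open.
Joint ranges: [-3.14, 3.14], [-1.21, 2.06], [-1.07, 1.41], [-3.16, 2.05], [-2.99, -0.16], [-3.1, 3.1]. Speed limits (rad/s): [2.79, 2.79, 3.14, 3.14, 3.14, 3.14].

INTERFACE

Orientations are given as a unit quaternion [x, y, z, w].
In Python, from bench import arm, imaging, job, models gives the robot as it stands.
- The arm moves only by the tool arm_command, never from a script. Its argument "rows" is a list of rows, each an object with "grip": the opening, from 0 (shut) to 1 (fully open); "linear": the shift along the tool's x, y, z in mm, a list of three; "rot": the turn, a rotation vector about the tool's x, y, z in rad, a list of three. In form: [{"grip": grip, "linear": [tx, ty, tz], "rot": [rx, ry, rz]}, ...]. A call has 1 to 10 rows; each row is the pose to reach, as a shift and turn from the pose commanded when the call began, along the tool's axes at that moment; what a row does not reach only later rows make up. A row lasts 1/8 s, in which the tool goes at most 62.5 mm and 10.7 degrees, less where a joint would pass 70% of its speed; a pose out of reach is approached as far as the arm can. A call with a gripper value outside its range is refused whole. The fingers move at their own pace and stop on an object; the grip force is fixed at half the most. Time passes only in rows, so rows that repeat a pose let the fingers close. It gives the time, the measured TCP pose, the force, the opening and the grip force at its end, in the units of the state.
- arm.read_state(): the state, without advancing time (a new reading comes with each control period).
- imaging.get_image(name): name is "side" or "top"; returns a dict with "frame" (384x512x3 uint8, red, green, blue), "fx", "fy", "cx", "cy" (pixels), "extrinsics" (4x4, takes a point from world to camera coordinates). Camera axes: x right, y down, z forward; pixel columns grow to the right and rows downward; lengths in mm; the calibration is good to about 2 mm. A picture is of the moment at which its call begins. There is no depth.
- job.job_done(): hands the job in; it is judged then, once.
Trained networks look in a picture, given as the dict that the camera call returned (one of the last four; its "shot" number tells which), for a name from the list of things; names that differ only in an ending like _2 or _b are one class to them, and where a whole thing is asked for, a point or a joint stands for the part that bears it (a point fixed in the world has none). Each returns a list of dicts, best first, with "score" (0 to 1); they miss things now and then, are a little off and sometimes report something else, mostly with a low value. They report only what shows in the picture. A call takes as long as a camera call.
- models.spot_in(picture, query): "rect" ([left, top, right, bottom] in pixels, round what is visible of it).
- models.tip_of(picture, query): "pixel" ([column, row] in pixels: a listed point, or the origin of a listed thing).
The state is a dict: "clock": time; "joints": joint angles; "joint_vel": joint speeds; "joint_efforts": joint torques, N m; "position": TCP position; "ee_rot": TCP orientation; "contact_force": force on the tool from outside, world axes, zero at the start; "wrist_torque": the same for the moment, N m; "gripper_width": finger opening in mm; "grasp_force": force on a finger pad.
Only numpy, scipy, OpenCV 4.12 (cv2) and the standard library are available. Lean on these libraries where they do the work, as an engineer would, in place of code of your own. Each camera call takes 0.05 s, during which the arm holds its last target. There are 200 camera calls.

## Working session

There is one attempt and no reset: what is moved stays moved. The work goes in short steps, Python scripts to look and compute and a tool call to move; the robot and the scene stay as the last step left them, time stands still between calls to the robot, and variables do not carry over. Pictures are saved under pics/ and viewed, at most 10 in all, crops included, and the job is handed in when it is done.

Besides the shell and the picture viewer there is one more tool, called after "Request:" as name(argument=value, ...), one argument or row to a line, values as JSON. arm_command: Moves the arm, as the interface text tells. Its arguments: {"type":"object","properties":{"rows":{"type":"array"}},"required":["rows"]}

```bash
mkdir -p pics; cat > h.py <<'E'
import numpy as np, cv2
from bench import arm, imaging, job, models
from scipy.spatial.transform import Rotation as R
def P(p):
    K=np.array([[p["fx"],0,p["cx"]],[0,p["fy"],p["cy"]],[0,0,1]]); return K@np.array(p["extrinsics"])[:3]
def proj(p,X):
    q=P(p)@np.append(X,1); return q[:2]/q[2]
def tri(pa,a,pb,b):
    X=cv2.triangulatePoints(P(pa),P(pb),np.array(a,float).reshape(2,1),np.array(b,float).reshape(2,1)).ravel(); return X[:3]/X[3]
def onz(p,a,z):
    M=P(p); A=np.c_[M[:,0],M[:,1],-np.array([a[0],a[1],1])]; return np.linalg.solve(A,-(M[:,2]*z+M[:,3]))[:2]
def save(p,n,crop=None,s=1):
    f=p["frame"][:,:,::-1]
    if crop: f=f[crop[1]:crop[3],crop[0]:crop[2]]
    cv2.imwrite("pics/"+n,cv2.resize(f,None,fx=s,fy=s,interpolation=cv2.INTER_CUBIC))
E
python3 - <<'E'
from h import *
s=imaging.get_image("side");t=imaging.get_image("top")
save(s,"s0.png",s=1.5);save(t,"t0.png",s=1.5)
for q in ["dial_top","dial_index","start_top","dehumidifier","measure","spray","vase","jar","dustpan","brush"]:
    a=models.tip_of(s,q);b=models.tip_of(t,q)
    f=lambda l:[(np.round(x["pixel"],1).tolist(),round(x["score"],2)) for x in l[:2]]
    print(q,f(a),f(b), tri(s,a[0]["pixel"],t,b[0]["pixel"]).round(1) if a and b else "")
    z={"dial_top":179,"dial_index":179,"start_top":182,"measure":160}.get(q,0)
    if b: print("   top@z",onz(t,b[0]["pixel"],z).round(1))
    if a: print("   side@z",onz(s,a[0]["pixel"],z).round(1))
st=arm.read_state();print(st["ee_rot"],st["position"],st["clock"]); print(R.from_quat(st["ee_rot"]).as_matrix().round(3))
E
```

```text
dial_top [([245.4, 187.7], 0.77)] [([275.3, 194.2], 0.87)] [546.1 -49.4 195. ]
   top@z [547.1 -50. ]
   side@z [548.8 -39.4]
dial_index [([240.4, 204.8], 0.94)] [([287.5, 201.6], 0.74)] [527.8 -87.2 156.1]
   top@z [524.7 -86.2]
   side@z [527.8 -99.2]
start_top [([221.3, 157.6], 0.52), ([214.9, 152.4], 0.26)] [([231.5, 217.5], 0.62)] [477.4  80.2 186.9]
   top@z [477.1  80.4]
   side@z [478.5  84.1]
dehumidifier [] [] 
measure [([246.5, 168.1], 0.75)] [([234.5, 193.1], 0.61)] [560.8  76.7 115.4]
   top@z [553.8  73.6]
   side@z [559.7  47.5]
spray [] [([191.9, 231.7], 0.71)] 
   top@z [448.2 226.4]
vase [([285.3, 317.3], 0.79)] [] 
   side@z [ 635.  -415.7]
jar [([214.2, 110.8], 0.73)] [([118.9, 231.6], 0.58)] [450.6 477.4 -16.9]
   top@z [448.9 471.9]
   side@z [452.4 462.1]
dustpan [([212.7, 355.6], 0.68), ([243.5, 190.1], 0.17)] [([411.6, 244.2], 0.81)] [ 405.3 -501.7    4.5]
   top@z [ 405.9 -503. ]
   side@z [ 404.2 -501.4]
brush [([280.4, 184.9], 0.85)] [([239.4, 160.1], 0.75)] [691.6  68.8  -7.9]
   top@z [692.7  68.8]
   side@z [685.8  62.8]
[ 9.84129481e-01 -1.77451868e-01  2.00859132e-06  1.19490233e-05] [218.26137385 585.62472831 231.30473771] 1.1
[[ 0.937 -0.349 -0.   ]
 [-0.349 -0.937 -0.   ]
 [ 0.     0.    -1.   ]]
```

View pics/s0.png

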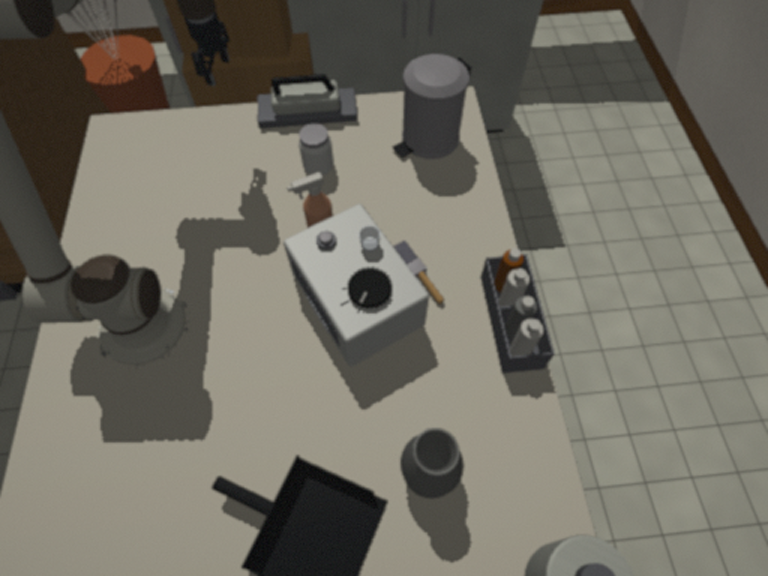

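View pics/t0.png

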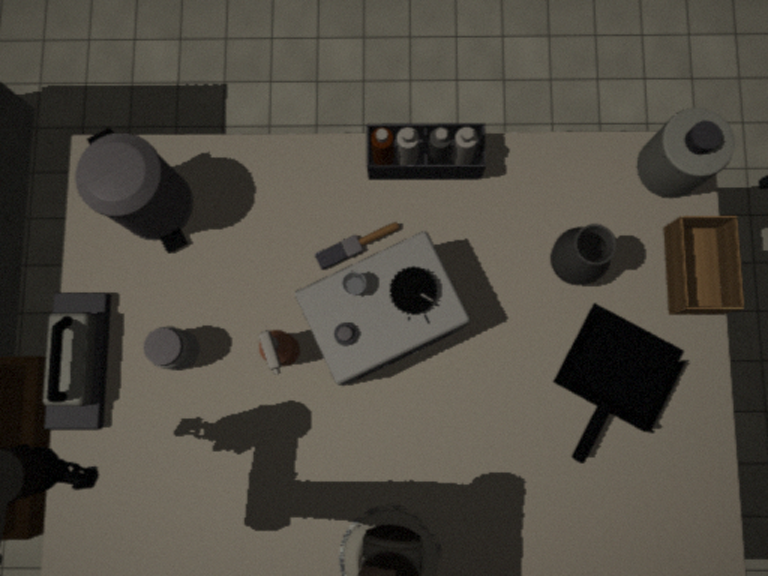

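The side view shows the box with the dial near (370,287), the index pointing to the front at about (362,300), and the button near (326,240). The top view (1.5x) shows the dial near (415,290), the index end at (437,302), the long mark near (429,320), the button at (346,333) and the cup at (356,284). The network's dial-to-button distance comes out short, so I'll refine it with the deck and dial outlines.

```bash
cat > fit.py <<'E'
from h import *
def rect(p,z,x0=380,y0=200,w=300,h=400,s=2):
    # metric map: col = (y0-y)*s, row=(x0+w-x)*s
    M=P(p); H=np.c_[M[:,0],M[:,1],M[:,2]*z+M[:,3]]
    A=np.array([[0,-1/s,x0+w],[-1/s,0,y0],[0,0,1]])
    return cv2.warpPerspective(p["frame"][:,:,::-1].copy(),H@A,(h*s,w*s),flags=cv2.INTER_CUBIC|cv2.WARP_INVERSE_MAP), (lambda u,v:(x0+w-v/s,y0-u/s))
E
python3 - <<'E'
from fit import *
for n in ["top","side"]:
    p=imaging.get_image(n)
    im,f=rect(p,179)
    cv2.imwrite(f"pics/r_{n}.png",im)
    g=cv2.cvtColor(im,cv2.COLOR_BGR2GRAY)
    m=(g<60).astype(np.uint8); k,l,st,c=cv2.connectedComponentsWithStats(m)
    X0=np.array(proj(p,[548,-47,179]))
    for i in range(1,k):
        if 8000<st[i,4]<80000:
            cs,_=cv2.findContours((l==i).astype(np.uint8),0,2); (u,v),r=cv2.minEnclosingCircle(cs[0])
            print(n,"dark",st[i],np.round(f(*c[i]),1),np.round(f(u,v),1),r/2)
    im,f=rect(p,160); hsv=cv2.cvtColor(im,cv2.COLOR_BGR2HSV)
    m=((hsv[...,1]<28)&(hsv[...,2]>125)).astype(np.uint8)
    m=cv2.morphologyEx(m,cv2.MORPH_OPEN,np.ones((9,9)))
    cs,_=cv2.findContours(m,0,2); c=max(cs,key=cv2.contourArea)
    (u,v),wh,a=cv2.minAreaRect(c); print(n,"deck",np.round(f(u,v),1),np.array(wh)/2,a)
E
```

```text
top dark [  108     0   348   174 13199] [630.7  84. ] [646.8  58.4] 92.07513427734375
top dark [  269    51   531   549 71701] [ 517.5 -123.6] [517.2 -46. ] 176.44497680664062
top dark [  405   163   206   194 30579] [550.2 -53.2] [548.5 -54.1] 52.891387939453125
top dark [    0   419   142   139 14493] [435.  170.4] [433.  170.1] 43.442623138427734Traceback (most recent call last):
  File "<stdin>", line 16, in <module>
ValueError: max() iterable argument is empty
```

View pics/r_top.png

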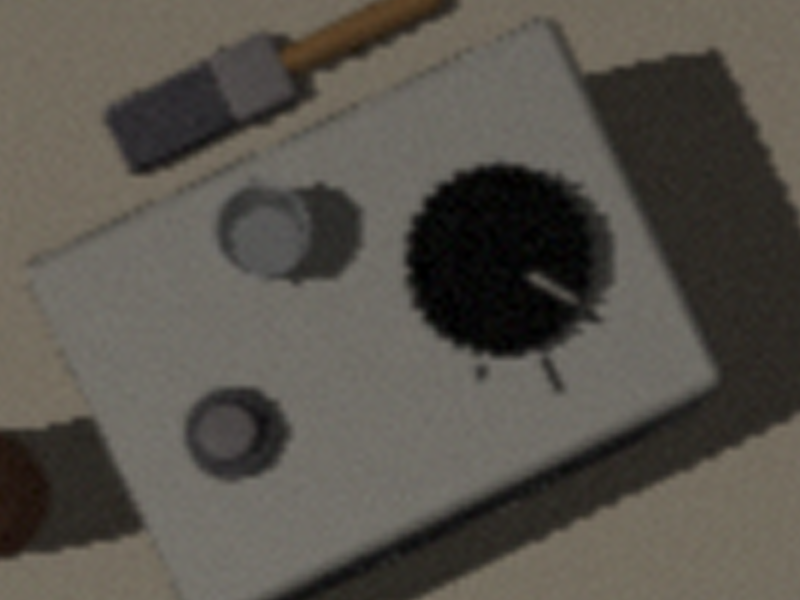

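The rectified top view gives the dial centre at (501,260), which is world (550,-50.5), and the button at (226,432), which is (464,87). The spacing is 162 mm and the yaw 24.9°, and the long mark line agrees with both. Next I raise the arm, shut the gripper and move above the dial's front.

Request:
arm_command(
  rows=[
    {"grip":0,"linear":[0,0,-50],"rot":[0,0,0]},
    {"grip":0,"linear":[0,0,-75],"rot":[0,0,0]},
    {"grip":0,"linear":[40,40,-80],"rot":[0,0,0]},
    {"grip":0,"linear":[80,79,-80],"rot":[0,0,0]},
    {"grip":0,"linear":[120,118,-80],"rot":[0,0,0]},
    {"grip":0,"linear":[160,157,-80],"rot":[0,0,0]},
    {"grip":0,"linear":[200,197,-80],"rot":[0,0,0]},
    {"grip":0,"linear":[240,236,-80],"rot":[0,0,0]},
    {"grip":0,"linear":[280,275,-80],"rot":[0,0,0]},
    {"grip":0,"linear":[320,314,-80],"rot":[0,0,0]},
  ],
)

```text
clock: 2.4
position: [408.9, 177.9, 311.7]
ee_rot: [0.984, -0.177, 0.0, -0.0]
contact_force: [0.6, 0.4, -0.1]
gripper_width: 0.0
grasp_force: 0.0
```

Request:
arm_command(
  rows=[
    {"grip":0,"linear":[40,39,0],"rot":[0,0,0]},
    {"grip":0,"linear":[80,79,0],"rot":[0,0,0]},
    {"grip":0,"linear":[120,118,0],"rot":[0,0,0]},
    {"grip":0,"linear":[160,157,0],"rot":[0,0,0]},
    {"grip":0,"linear":[197,194,0],"rot":[0,0,0]},
    {"grip":0,"linear":[197,194,50],"rot":[0,0,0]},
    {"grip":0,"linear":[197,194,100],"rot":[0,0,0]},
    {"grip":0,"linear":[197,194,110],"rot":[0,0,0]},
    {"grip":0,"linear":[197,194,110],"rot":[0,0,0]},
  ],
)

```text
clock: 3.52
position: [526.0, -71.0, 202.2]
ee_rot: [0.984, -0.177, 0.001, 0.0]
contact_force: [0.7, 0.4, 0.4]
gripper_width: 0.0
grasp_force: 0.0
```

```bash
python3 - <<'E'
from h import *
s=imaging.get_image("side");t=imaging.get_image("top")
save(s,"s1.png",(170,80,330,260),3);save(t,"t1.png",(180,130,340,270),4)
st=arm.read_state();print(st["position"],st["clock"],st["contact_force"],st["gripper_width"]); print(R.from_quat(st["ee_rot"]).as_matrix().round(3))
for X in ([550,-50.5,179],st["position"]): print(proj(s,X),proj(t,X))
E
```

```text
[526.8295822  -70.70744086 203.67024539] 3.625 [-0.39695237  0.08030633  0.52264385] 0.3228427205131553
[[ 0.937 -0.348  0.004]
 [-0.348 -0.937 -0.   ]
 [ 0.004 -0.001 -1.   ]]
[246.08702969 190.66717865] [275.4735917  193.25585693]
[238.99826882 193.05303284] [282.56020399 199.76255466]
```

View pics/s1.png

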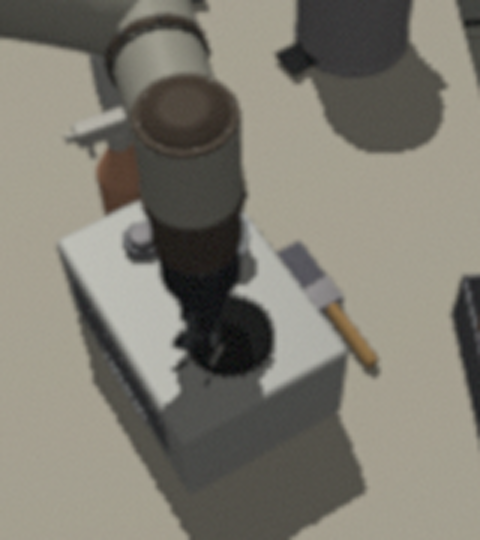

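The side view (3x crop) shows the shut fingertips at about (207,340), over the front part of the dial, whose centre is near (230,335). Nothing is touching. I'll lower until there is contact.

Request:
arm_command(
  rows=[
    {"grip":0,"linear":[0,0,10],"rot":[0,0,0]},
    {"grip":0,"linear":[0,0,18],"rot":[0,0,0]},
    {"grip":0,"linear":[0,0,21],"rot":[0,0,0]},
    {"grip":0,"linear":[0,0,23],"rot":[0,0,0]},
    {"grip":0,"linear":[0,0,24],"rot":[0,0,0]},
    {"grip":0,"linear":[0,0,24],"rot":[0,0,0]},
  ],
)

```text
clock: 4.38
position: [525.3, -71.3, 179.0]
ee_rot: [0.984, -0.177, 0.0, 0.0]
contact_force: [-2.7, 0.1, 7.9]
gripper_width: -0.1
grasp_force: 3.8
```

Contact is about 8 N. I'll press slightly more and sweep the arc about the dial axis.

Request:
arm_command(
  rows=[
    {"grip":0,"linear":[0,0,0.8],"rot":[0,0,0]},
    {"grip":0,"linear":[-3.2,-2.1,0.8],"rot":[0,0,0.12]},
    {"grip":0,"linear":[-6.1,-4.5,0.8],"rot":[0,0,0.24]},
    {"grip":0,"linear":[-8.7,-7.3,0.8],"rot":[0,0,0.36]},
    {"grip":0,"linear":[-11.0,-10.4,0.8],"rot":[0,0,0.48]},
    {"grip":0,"linear":[-12.9,-13.7,0.8],"rot":[0,0,0.6]},
    {"grip":0,"linear":[-13.2,-14.3,0.8],"rot":[0,0,0.62]},
    {"grip":0,"linear":[-13.2,-14.3,0.8],"rot":[0,0,0.62]},
  ],
)

```text
clock: 5.38
position: [517.4, -53.4, 178.9]
ee_rot: [0.883, -0.469, 0.0, 0.001]
contact_force: [-6.3, -0.2, 12.2]
gripper_width: 0.1
grasp_force: 6.1
```

Request:
arm_command(
  rows=[
    {"grip":0,"linear":[0,0,-4],"rot":[0,0,0]},
    {"grip":0,"linear":[0,0,-40],"rot":[0,0,0]},
    {"grip":0,"linear":[0,0,-90],"rot":[0,0,0]},
    {"grip":0,"linear":[0,0,-90],"rot":[0,0,0]},
  ],
)

```text
clock: 5.88
position: [520.4, -52.9, 271.0]
ee_rot: [0.883, -0.469, 0.004, -0.003]
contact_force: [-0.5, -0.6, 0.1]
gripper_width: 0.0
grasp_force: 0.0
```

```bash
python3 - <<'E'
from fit import *
s=imaging.get_image("side");t=imaging.get_image("top")
save(s,"s2.png",(190,130,300,250),5)
st=arm.read_state();print(st["position"],st["clock"],st["contact_force"]); print(R.from_quat(st["ee_rot"]).as_matrix().round(3))
f=lambda l,p:[(onz(p,x["pixel"],179).round(),round(x["score"],2)) for x in l[:2]]
for p in (s,t):
  for q in ("dial_top","dial_index"): print(q,f(models.tip_of(p,q),p))
E
```

```text
[517.88848901 -52.76241615 266.55594745] 5.975 [ 0.1233803  -0.19616261 -0.49745037]
[[ 0.559 -0.829  0.001]
 [-0.829 -0.559  0.001]
 [-0.    -0.001 -1.   ]]
dial_top [(array([552., -37.]), 0.56)]
dial_index []
dial_top [(array([553., -50.]), 0.46)]
dial_index [(array([504., -64.]), 0.6)]
```

View pics/s2.png

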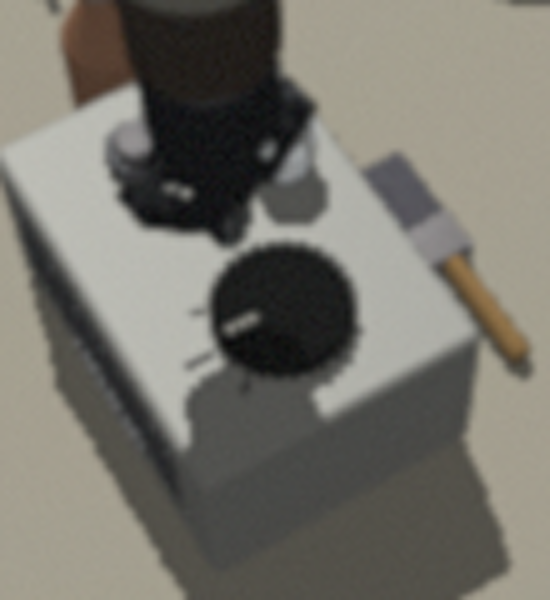

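The side crop shows the index line from (260,316) to (222,333), with the long mark from (212,355) to (188,368) just beside it. I'll work out the angles numerically, each on its own plane.

```bash
python3 - <<'E'
from fit import *
s=imaging.get_image("side")
c=lambda u,v,z:onz(s,(u/5+190-.4,v/5+130-.4),z)
a=[c(260,316,179),c(222,333,179)];b=[c(212,355,160),c(188,368,160)]
for z in (a,b):
    d=z[1]-z[0];print(np.round(z,1).tolist(),np.degrees(np.arctan2(d[1],d[0]))%360)
for n in ("side","top"):
    p=imaging.get_image(n);im,f=rect(p,179,490,10,120,120,6);g=im.max(2)
    m=((g>70)).astype(np.uint8)
    yy,xx=np.mgrid[:g.shape[0],:g.shape[1]];X=610-yy/6;Y=10-xx/6
    m[np.hypot(X-550,Y+50.5)>43]=0
    k,l,st,_=cv2.connectedComponentsWithStats(m)
    for i in range(1,k):
        if st[i,4]>300:
            w=(l==i);q=np.c_[X[w],Y[w]];o=q.mean(0);d=np.linalg.svd(q-o,full_matrices=False)[2][0];
            if d@(o-[550,-50.5])<0:d=-d
            print(n,st[i,4]/36,o.round(1),np.degrees(np.arctan2(d[1],d[0]))%360,np.degrees(np.arctan2(o[1]+50.5,o[0]-550))%360)
st=arm.read_state();print(st["position"])
E
```

```text
[[535.1, -56.8], [510.1, -66.5]] 201.31806080457292
[[502.2, -71.3], [486.3, -79.1]] 205.9936115896795
side 81.13888888888889 [528.9 -57.6] 196.14101144058128 198.54886972506097
top 499.55555555555554 [550.6 -17.4] 23.62484759111371 88.91523293701314
[517.66831006 -52.98409763 265.73150808]
```

The index is at 198–201° against 205° for the long mark. Neighbouring detents are 34° apart, so the dial is in the middle one. Now to the button at (464.5, 86.5).

Request:
arm_command(
  rows=[
    {"grip":0,"linear":[-48,-11,0],"rot":[0,0,0]},
    {"grip":0,"linear":[-97,-22,0],"rot":[0,0,0]},
    {"grip":0,"linear":[-145.5,-33.7,0],"rot":[0,0,0]},
    {"grip":0,"linear":[-145.5,-33.7,40],"rot":[0,0,0]},
    {"grip":0,"linear":[-145.5,-33.7,68],"rot":[0,0,0]},
    {"grip":0,"linear":[-145.5,-33.7,68],"rot":[0,0,0]},
    {"grip":0,"linear":[-145.5,-33.7,68],"rot":[0,0,0]},
  ],
)

```text
clock: 7.2
position: [465.3, 86.7, 199.6]
ee_rot: [0.883, -0.469, 0.001, -0.001]
contact_force: [-0.2, 0.3, 0.1]
gripper_width: 0.0
grasp_force: 0.0
```

```bash
python3 - <<'E'
from fit import *
s=imaging.get_image("side")
save(s,"s3.png",(170,100,280,220),5)
st=arm.read_state();print(st["position"],st["clock"],st["contact_force"])
for X in ([464.5,86.5,182],st["position"]): print((proj(s,X)-[170,100])*5)
E
```

```text
[465.39168133  86.6788141  199.85053872] 7.25 [0.65245735 0.21834746 0.32985085]
[235.52403181 286.97269062]
[234.1792826  271.18138907]
```

View pics/s3.png

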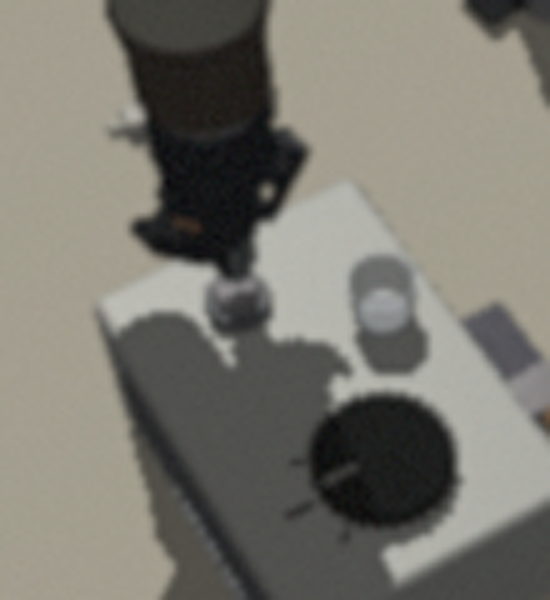

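The tip at (236,272) sits over the button at (238,290). The dial index at (340,473) points along the long mark at (300,508). Now I press the button in steps.

Request:
arm_command(
  rows=[
    {"grip":0,"linear":[0,0,14],"rot":[0,0,0]},
    {"grip":0,"linear":[0,0,18],"rot":[0,0,0]},
    {"grip":0,"linear":[0,0,21],"rot":[0,0,0]},
    {"grip":0,"linear":[0,0,23.5],"rot":[0,0,0]},
    {"grip":0,"linear":[0,0,24.5],"rot":[0,0,0]},
    {"grip":0,"linear":[0,0,24.5],"rot":[0,0,0]},
  ],
)

```text
clock: 8.0
position: [464.2, 86.4, 175.9]
ee_rot: [0.883, -0.469, 0.0, 0.0]
contact_force: [-7.0, 1.2, 13.3]
gripper_width: 0.1
grasp_force: 6.5
```

The force of 13 N at z = 176 means the button is bottomed (182 − 6). I'll back off.

Request:
arm_command(
  rows=[
    {"grip":0,"linear":[0,0,0.5],"rot":[0,0,0]},
    {"grip":0,"linear":[0,0,0.5],"rot":[0,0,0]},
    {"grip":0,"linear":[0,0,-10],"rot":[0,0,0]},
    {"grip":0,"linear":[0,0,-60],"rot":[0,0,0]},
    {"grip":0,"linear":[0,0,-110],"rot":[0,0,0]},
    {"grip":0,"linear":[60,0,-120],"rot":[0,0,0]},
    {"grip":0,"linear":[60,0,-120],"rot":[0,0,0]},
    {"grip":0,"linear":[60,0,-120],"rot":[0,0,0]},
  ],
)

```text
clock: 9.0
position: [497.7, 36.5, 293.3]
ee_rot: [0.883, -0.47, -0.001, 0.0]
contact_force: [0.2, -0.6, 0.3]
gripper_width: 0.1
grasp_force: 0.0
```

```bash
python3 - <<'E'
from fit import *
s=imaging.get_image("side")
save(s,"s4.png",(160,90,300,250),3.7)
st=arm.read_state();print(st["position"],st["clock"],st["contact_force"])
E
```

```text
[497.49895009  36.92077456 293.24688898] 9.05 [0.33997641 0.52598882 0.56487778]
```

View pics/s4.png

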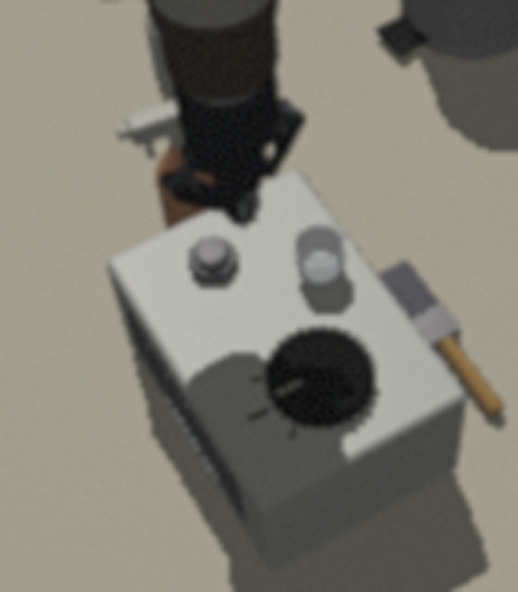

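The button at (214,255) is back up, the index at (288,388) is at the long mark (258,413), the cup is in place and the arm is clear.

```bash
python3 -c "
from bench import job
print(job.job_done())"
```

```text
the job is handed in; nothing more can be done
None
```

I turned the dial one click clockwise to the long middle mark and pressed the start button fully; the last picture shows the index at the mark and the button back up, and the job is handed in (no verdict was returned).

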